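Open the fuse box and draw the fuse carrier

ROBOT

A 6-joint arm with a two-finger parallel gripper is mounted at the origin on a cart in front of the work surface, level with it; the furniture and walls round the work are solid. World frame = base frame: x ahead of the robot, y to its left, z up, the work surface at z = 0. Lengths are in m, angles in rad, forces in N, time in s.
With the tool pointing down it reaches from about 0.375 to 0.9 m from the base axis. Payload 3.1 kg.
Tool frame: the origin (TCP) lies on the centre line of the jaws, within the pads' length; the fingertips stand 25 mm ahead of it and the grasp point (between the pads) lies 6 mm ahead of it (manip.tip_extent is the distance from the TCP to the fingertips, in m); z points along the fingers, y is the line along which they close (so a half turn about z gives the same grasp; the last joint's range is limited). The gripper opens to 85 mm and grips with 20 to 120 N. Pads are 22 mm wide; open, the fingers measure 114 mm over their backs; the gripper's body (76 mm by 85 mm) begins 54 mm behind the grasp point. The pads swing forward as they close: fully open they stand 13 mm farther back than shut.
Start: joints at [-1.456, 0.527, 1.433, -0, 1.181, -0.178], TCP at [0.181, -0.598, 0.256] pointing down, gripper open.
Joint ranges: [-3.08, 3.08], [-0.75, 2.2], [0.22, 2.44], [-1.43, 4.57], [0, 2.65], [-2.85, 2.85]. Speed limits (rad/s): [2.79, 2.79, 3.14, 3.14, 3.14, 3.14].

INTERFACE

Orientations are given as a unit quaternion [x, y, z, w].
In Python, from station import readout, imaging, order, manip gives the robot as it stands.
- The arm moves only by the tool move_arm, never from a script. Its argument "rows" is a list of rows, each a list of 7 numbers: the turn, a rotation vector about the tool's x, y, z in degrees, then the shift along the tool's x, y, z in mm, then the closure, from 0 (fully open) to 1 (shut). A call has 1 to 12 rows; each row is the pose to reach, as a shift and turn from the pose commanded when the call began, along the tool's axes at that moment; what a row does not reach only later rows make up. A row lasts 1/12 s, in which the tool goes at most 41.7 mm and 7.16 degrees, less where a joint would pass 70% of its speed; a pose out of reach is approached as far as the arm can. A call with a gripper value outside its range is refused whole. The fingers move at their own pace and stop on an object; "squeeze" is the grip in N (left out, the last holds). Time passes only in rows, so rows that repeat a pose let the fingers close. It gives the time, the measured TCP pose, the force, the opening and the grip force at its end, in the units of the state.
- readout.sense(): the state, without advancing time (a new reading comes with each control period).
- imaging.snapshot(name): name is "scene" or "top" or "wrist"; returns a dict with "img" (480x640x3 uint8, red, green, blue), "z_map" (480x640 float32, m along the optical axis (not along the pixel's ray), 0 where there is no reading), "fovy" (degrees; the focal length in pixels is half the picture's height over the tangent of half this angle, whatever the lens; pixels are square), "cx", "cy" (the principal point, pixels), "rvec" (rotation vector, rad) and "tvec" (3), from world to camera coordinates, as OpenCV has them. Camera axes: x right, y down, z forward; pixel columns grow to the right and rows downward; lengths in m; the calibration is good to about 2 mm. A picture is of the moment at which its call begins.
- order.sign_off(): hands the job in; it is judged then, once.
The state is a dict: "t": time; "q": joint angles; "qd": joint speeds; "tau": joint torques, N m; "tcp_pos": TCP position; "tool_rot": TCP orientation; "force": force on the tool from outside, world axes, zero at the start; "ft_torque": the same for the moment, N m; "finger_gap": opening from 0.0 (shut) to 1.0 (fully open); "gripper_force": force on a finger pad.
Only numpy, scipy, OpenCV 4.12 (cv2) and the standard library are available. Lean on these libraries where they do the work, as an engineer would, in place of code of your own. Each camera call takes 0.05 s, during which the arm holds its last target. There are 200 camera calls.

TASK

The cover of the grey fuse box only sits on two pins: lift it straight off by its handle and lay it flat on the bench, handle up, without dropping it or knocking the things lying around. Then find the fuse carrier, the tall block with a ribbed catch on each side (the other bay has only a low blanking plug), squeeze both its catches fully in with the two fingers and draw it straight up out of its bay without forcing it. Finish while holding it by the squeezed catches, still and upright, with all of it clearly higher than the walls of the box, so that its fuse can be looked at; do not let go of it.

Things in the scene. Friction and masses are not known exactly. Their poses are not given: they have to be found in the camera images.
- fuse_box: Grey fuse box, open at the top, fixed to the bench: 150 (its x) x 160 (its y) x 80 mm high, walls 5 mm. Origin: centre of its underside on the bench, z up. Two 6 mm steel pins at (62, -67) and (-62, 67) mm stand up from the rim to 93 mm above the bench. Outside, glands stick out 19 mm from the y walls and low mounting ears 20 mm from the x walls.
- box_deck (a point): Middle of the pale deck inside the box, 34 mm above the bench, 46 mm below the rim; axes of the box. Two bays lie in it, at x = +33 and x = -33 mm, y = 0: one holds the fuse carrier, the other a fixed grey plug (36 x 62 mm, rising 9 mm over the deck). Near the y walls (|y| over 56 mm) stand terminal blocks up to 9 mm over the deck; corner posts.
- cover_plate: Loose grey cover, a plate 150 (x) x 160 (y) x 5 mm, 0.17 to 0.35 kg, with two 9 mm holes over the box's pins. Origin: centre of its underside, z up. At the start it lies on the rim, underside 80 mm above the bench, axes as those of the box; after a rise of 13 mm it is off the pins. Clear bench to lay it on: round x = 0.63 m, 0.24 m to the right (-y) of the origin of the box.
- cover_handle (a point): Centre of the cover's black handle bar, 37 mm above the cover's underside; axes of the cover. The bar is 76 mm long along x, 12 mm wide along y (pinch it along y), 10 mm high, on two legs at x = +-33 mm; 27 mm of free height below it.
- fuse_carrier: Loose black fuse carrier, about 0.1 kg, in one bay, hidden by the cover at first; axes as those of the box then. Origin: centre of the underside of its foot (26 x 50 mm), 14 mm above the bench when seated; two blades reach 7.5 mm lower, the flat top is 60 mm higher. About 1 mm play all round in the bay; it is out of the deck after 28 mm of lift, above the rim after 75 mm.
- carrier_pads (a point): Point midway between the carrier's two thumb pads, 42 mm above its origin (56 mm above the bench when seated); axes of the carrier. The ribbed grey pads face +y and -y, are 22 mm wide along x and 24 mm high; 56 mm over both pads when free, 44 mm when both are fully in. A hook on each catch locks the carrier under the deck by 4 mm until its pad is pressed in.
- catch_left (a joint): Travel of the catch on the carrier's +y side: 0 m free (sprung out, hook engaged), 0.006 m fully in; its spring needs 1.6 N at first, 4 N fully in. A grip of 15 to 30 N keeps both catches on their stops and carries the carrier by friction.
- catch_right (a joint): The same for the catch on the carrier's -y side: 0 m free, 0.006 m fully in.
- steel_cup: Bystander: small steel cup, 86 mm across, 66 mm high, standing; origin at the centre of its underside.
- pliers: Bystander: pliers with yellow handles, lying, 175 mm long along their y, 55 mm wide, 17 mm high; origin in the middle at bench height.
- tape_measure: Bystander: yellow tape measure, 60 x 68 x 40 mm; origin at the centre of its underside.
- bit_box: Bystander: small dark blue box, 46 x 70 x 24 mm; origin at the centre of its underside.

How it is judged:
By the outcome, as a careful person would: the job done as asked, in the order asked, and still so for the second after the job is handed in, while the arm keeps its last pose, push and grip.
It also fails if it takes over 54 s, if anything falls off the work surface, if the arm or the gripper's body presses on something with over 40 N, if the wrist force passes 120 N, or if a joint passes its speed limit or range.

## Working session

There is one attempt and no reset: what is moved stays moved. The work goes in short steps, Python scripts to look and compute and a tool call to move; the robot and the scene stay as the last step left them, time stands still between calls to the robot, and variables do not carry over. Pictures are saved under pics/ and viewed, at most 10 in all, crops included, and the job is handed in when it is done.

Besides the shell and the picture viewer there is one more tool, called after "Call:" by a JSON object that holds its "api" and its "payload", one argument or row to a line. move_arm: Moves the arm, as the interface text tells. Its arguments: {"type":"object","properties":{"rows":{"type":"array"},"squeeze":{"type":"number"}},"required":["rows"]}

```bash
mkdir -p pics; ls; cat > h.py <<'E'
import numpy as np, cv2
from scipy.spatial.transform import Rotation as R
from station import readout, imaging, order, manip
def snap(name, png=None):
    s=imaging.snapshot(name)
    if png: cv2.imwrite('pics/'+png, s['img'][:,:,::-1])
    np.savez('last_%s.npz'%name, **s)
    return s
def cloud(s):
    f=240/np.tan(np.radians(s['fovy'])/2); v,u=np.mgrid[:480,:640]; z=s['z_map']
    c=np.stack([(u-s['cx'])*z/f,(v-s['cy'])*z/f,z],-1)
    M=R.from_rotvec(np.ravel(s['rvec'])).as_matrix()
    P=(c-np.ravel(s['tvec']))@M
    P[z==0]=np.nan
    return P
def ray(s,u,v):
    f=240/np.tan(np.radians(s['fovy'])/2)
    M=R.from_rotvec(np.ravel(s['rvec'])).as_matrix()
    return -M.T@np.ravel(s['tvec']), M.T@np.array([(u-s['cx'])/f,(v-s['cy'])/f,1.])
def tri(*obs):
    A=np.zeros((3,3));b=np.zeros(3)
    for s,u,v in obs:
        o,d=ray(s,u,v); d/=np.linalg.norm(d); Q=np.eye(3)-np.outer(d,d); A+=Q;b+=Q@o
    return np.linalg.solve(A,b)
E
python3 - <<'E'
from h import *
st=readout.sense(); print({k:np.round(v,4) for k,v in st.items()}); print(manip.tip_extent)
a=snap('top','top0.png'); b=snap('scene','scene0.png')
for s in (a,b): print(s['fovy'],s['cx'],s['cy'],s['rvec'],s['tvec'],ray(s,320,240))
E
```

```text
pics
{'t': np.float64(0.0), 'q': array([-1.4555,  0.5285,  1.4339,  0.    ,  1.1814, -0.1785]), 'qd': array([ 0.0017, -0.0012, -0.001 ,  0.0014, -0.0004, -0.0001]), 'tau': array([ 1.70000e-03, -4.42343e+01, -1.78026e+01, -1.00000e-04,
        8.40000e-03,  0.00000e+00]), 'tcp_pos': array([ 0.181 , -0.5975,  0.2553]), 'tool_rot': array([ 9.892e-01,  1.464e-01,  1.000e-04, -1.100e-03]), 'force': array([ 0.1273,  0.6054, -0.075 ]), 'ft_torque': array([-0.0028, -0.0268, -0.0026]), 'gripper_force': np.float64(0.0), 'finger_gap': np.float64(1.0026)}
0.025
42.463832747575786 304.0074076777569 241.75311953398668 [ 2.15451828 -2.17434713  0.15232412] [0.11712513 0.49977721 1.13676972] (array([0.35586668, 0.1317747 , 1.18816468]), array([ 0.12676501, -0.0423875 , -0.99136887]))
54.027693742643905 317.8381575221525 242.81375164170188 [ 0.7138121  -2.68364996  1.05361635] [0.47598514 0.19272997 0.82113957] (array([0.22026077, 0.60039405, 0.72731635]), array([ 0.32165176, -0.60139491, -0.73138302]))
```

View pics/top0.png

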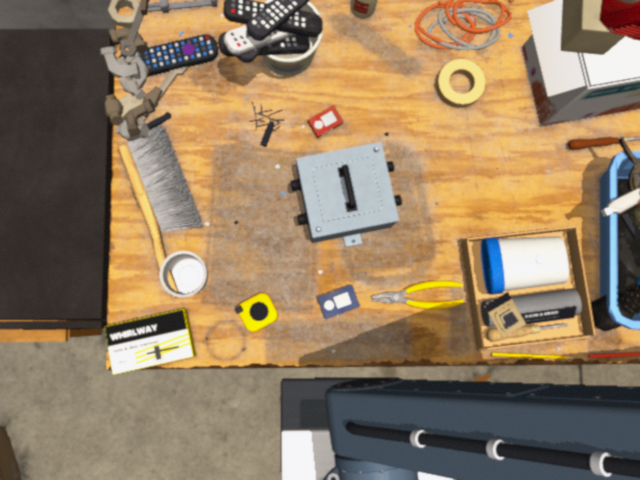

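View pics/scene0.png

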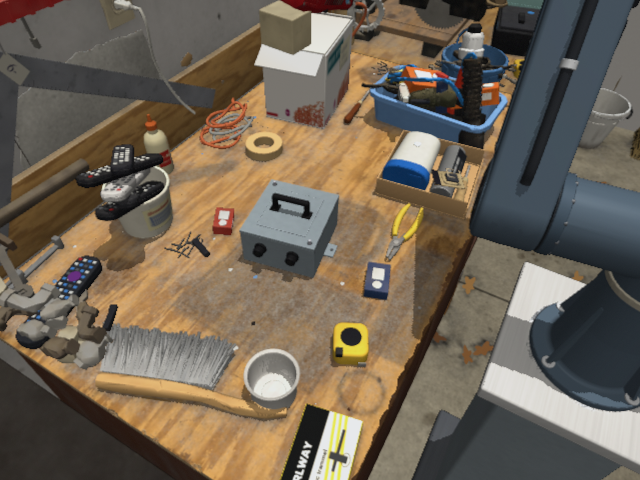

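The top view shows the box at about (348,192), its handle from (343,167) to (350,210) and the pins at (377,150) and (319,230). The clear bench is around (478,175). In the scene view the handle spans about (275,200) to (311,213).

```bash
python3 - <<'E'
from h import *
for n in('top','scene'):
    s=dict(np.load(f'last_{n}.npz')); P=cloud(s); 
    near=(np.hypot(P[...,0]-0.47,P[...,1]-0.05)<0.4)
    g=s['img'].astype(int)
    if n=='top': print(P[192,325],P[192,400],P[300,400],P[150,377],P[230,319], P[175,478])
    c=P[192,370] if n=='top' else P[235,300]
    near=np.hypot(P[...,0]-c[0],P[...,1]-c[1])<0.16
    m=near&(P[...,2]>0.105)&(P[...,2]<0.13); p=P[m]
    if n=='top':
        print('dark/hi',m.sum())
    q=p[:,:2]; (cx,cy),(w,h),a=cv2.minAreaRect(q.astype(np.float32)*1000)
    print(n,'handle',m.sum(),cx,cy,w,h,a,'z med',np.median(p[:,2]),np.percentile(p[:,2],[5,95]))
    m2=near&(P[...,2]>0.079)&(P[...,2]<0.091); q=P[m2]
    (cx,cy),(w,h),a=cv2.minAreaRect(q[:,:2].astype(np.float32)*1000)
    print(n,'plate',m2.sum(),cx,cy,w,h,a,'z',np.median(q[:,2]))
# clear area map
s=dict(np.load('last_top.npz'));P=cloud(s)
m=(P[...,2]>0.012)&(abs(P[...,0]-0.63)<0.25)
for y0 in np.arange(-0.40,0.0,0.02):
    k=m&(abs(P[...,1]-y0)<0.01); x=P[k][:,0]; print(round(y0,2), np.unique(np.round(x,2)))
E
```

```text
[0.58482169 0.07434832 0.08532058] [ 0.60082526 -0.07684332  0.00333041] [ 0.389872   -0.06826131  0.0172086 ] [ 0.66230434 -0.02216343  0.08676253] [0.51450371 0.08635185 0.08939162] [ 0.63391246 -0.2318973   0.00294801]
dark/hi 299
top handle 299 590.8972778320312 33.30925750732422 76.75796508789062 12.954439163208008 10.718932151794434 z med 0.12142712551721248 [0.11572929 0.12519983]
top plate 6699 591.2789306640625 33.365028381347656 152.15296936035156 160.46710205078125 10.947851181030273 z 0.08579690161332909
scene handle 276 590.3740234375 35.818031311035156 76.7838363647461 15.102580070495605 12.527165412902832 z med 0.12026510850664912 [0.10841742 0.12346916]
scene plate 4078 590.786865234375 35.19043731689453 151.21376037597656 166.5952911376953 10.723602294921875 z 0.0858136822739722
-0.4 [0.38 0.39 0.4  0.41 0.42 0.43 0.44 0.45 0.46 0.47 0.48 0.49 0.5  0.51
 0.52 0.74 0.75 0.76 0.77 0.78 0.79 0.8  0.81 0.83 0.84]
-0.38 [0.38 0.39 0.4  0.41 0.52 0.73 0.74 0.75 0.76 0.77 0.78 0.79]
-0.36 [0.38 0.39 0.4  0.41 0.42 0.43 0.44 0.45 0.46 0.47 0.48 0.49 0.5  0.52
 0.73 0.74 0.75
[... 962 characters left out ...]
84 0.85 0.86 0.87 0.88]
-0.2 [0.38 0.39 0.4  0.41 0.42 0.43 0.44 0.45 0.46 0.47 0.48 0.49 0.5  0.51
 0.77 0.78 0.79 0.8  0.84 0.85 0.86 0.87 0.88]
-0.18 [0.38 0.39 0.42 0.43 0.77 0.78 0.79 0.8  0.81 0.82 0.83 0.84 0.85 0.86
 0.88]
-0.16 [0.38 0.39 0.42 0.43 0.78 0.79 0.8  0.81 0.82 0.83 0.84 0.85]
-0.14 [0.38 0.39 0.41 0.42 0.43]
-0.12 [0.38 0.39 0.41 0.42 0.43]
-0.1 [0.38 0.39 0.41 0.42]
-0.08 [0.38 0.39 0.4  0.41 0.57]
-0.06 [0.39 0.4  0.41 0.53 0.54 0.55 0.56 0.57 0.58 0.63 0.64 0.65]
-0.04 [0.39 0.4  0.41 0.53 0.54 0.55 0.56 0.57 0.58 0.59 0.6  0.61 0.62 0.63
 0.64 0.65 0.66 0.67 0.68]
-0.02 [0.39 0.4  0.52 0.53 0.54 0.55 0.56 0.57 0.58 0.59 0.6  0.61 0.62 0.63
 0.64 0.65 0.66 0.67 0.68]
```

```bash
cat >> h.py <<'E'
def goal(x,y,z,yaw,verbose=True):
    """relative move in tool axes to reach pose pointing down with tool x at world angle yaw (deg)"""
    st=readout.sense(); T=R.from_quat(st['tool_rot'])
    G=R.from_euler('z',yaw,degrees=True)*R.from_euler('x',180,degrees=True)
    rv=np.degrees((T.inv()*G).as_rotvec()); d=T.inv().apply(np.array([x,y,z])-st['tcp_pos'])*1000
    print('t',st['t'],'pos',np.round(st['tcp_pos'],4),'turn',np.round(rv,2),'shift',np.round(d,1),'F',np.round(st['force'],1),'gap',st['finger_gap'],'g',st['gripper_force'])
E
python3 - <<'E'
from h import *
goal(0.591,0.0345,0.30,10.8)
E
```

```text
t 0.1 pos [ 0.1809 -0.5976  0.2554] turn [-0.11 -0.01  6.03] shift [ 575.5 -486.3  -43.4] F [ 1.  -0.7 -0.3] gap 1.002329574431102 g 0.0
```

Call:
{"api": "move_arm", "payload": {
  "rows": [
    [0,0,0,10,-10,-10,0],
    [0,0,1,40,-30,-30,0],
    [0,0,2,70,-60,-43,0],
    [0,0,3,100,-85,-43,0],
    [0,0,4,130,-110,-43,0],
    [0,0,5,160,-135,-43,0],
    [0,0,6,190,-160,-43,0],
    [0,0,6,220,-186,-43,0],
    [0,0,6,250,-211,-43,0],
    [0,0,6,280,-237,-43,0],
    [0,0,6,310,-262,-43,0],
    [0,0,6,340,-287,-43,0]
  ]
}}

```text
t: 1.1
tcp_pos: [0.4236, -0.2221, 0.3]
tool_rot: [0.996, 0.094, 0.0, -0.0]
force: [1.2, 0.1, 0.3]
finger_gap: 1.0
gripper_force: 0.0
```

Call:
{"api": "move_arm", "payload": {
  "rows": [
    [0,0,0,30,-25,0,0],
    [0,0,0,60,-51,0,0],
    [0,0,0,90,-76,0,0],
    [0,0,0,120,-101,0,0],
    [0,0,0,150,-127,0,0],
    [0,0,0,180,-152,0,0],
    [0,0,0,200,-170,0,0],
    [0,0,0,210,-180,0,0],
    [0,0,0,210,-180,0,0]
  ]
}}

```text
t: 1.85
tcp_pos: [0.5963, -0.0058, 0.2995]
tool_rot: [0.995, 0.096, 0.0, -0.0]
force: [0.3, -1.5, -0.2]
finger_gap: 0.996
gripper_force: 0.0
```

```bash
python3 - <<'E'
from h import *
goal(0.591,0.0345,0.25,10.8)
s=snap('wrist','wrist0.png'); print(s['fovy'],ray(s,320,240))
P=cloud(s)
near=np.hypot(P[...,0]-.59,P[...,1]-.035)<0.16
for lo,hi in((.105,.13),(.079,.091)):
    p=P[near&(P[...,2]>lo)&(P[...,2]<hi)]
    if len(p)>50: print(len(p),cv2.minAreaRect(p[:,:2].astype(np.float32)*1000),np.median(p[:,2]))
E
```

```text
t 1.85 pos [ 0.5963 -0.0058  0.2995] turn [-0.04 -0.04  0.26] shift [  2.5 -40.5  49.5] F [ 0.3 -1.5 -0.2] gap 0.9963569694494547 g 0.0
64.09593591009012 (array([0.67983819, 0.01017362, 0.41563611]), array([-0.32894165, -0.04794408, -0.94328457]))
1402 ((590.6148681640625, 34.69956970214844), (75.33648681640625, 12.324742317199707), 10.937828063964844) 0.11983422581287173
28221 ((589.812255859375, 34.65443420410156), (150.6276397705078, 160.53993225097656), 10.855072975158691) 0.08398774962271364
```

The wrist depth view agrees with the other two: the bar is centred at (0.5906, 0.0346) with its top near 0.121, and yaw is 10.9°.

Call:
{"api": "move_arm", "payload": {
  "rows": [
    [0,0,0.2,1,-12,5,0],
    [0,0,0.2,2,-30,25,0],
    [0,0,0.2,2,-40,50,0],
    [0,0,0.2,2,-40.5,80,0],
    [0,0,0.2,2,-40.5,110,0],
    [0,0,0.2,2,-40.5,135,0],
    [0,0,0.2,2,-40.5,155,0],
    [0,0,0.2,2,-40.5,168,0],
    [0,0,0.2,2,-40.5,176,0.2],
    [0,0,0.2,2,-40.5,176.5,0.4],
    [0,0,0.2,2,-40.5,176.5,0.5],
    [0,0,0.2,2,-40.5,176.5,0.6]
  ],
  "squeeze": 60
}}

```text
t: 2.9
tcp_pos: [0.5906, 0.0309, 0.1239]
tool_rot: [0.996, 0.092, 0.001, 0.0]
force: [-0.2, 0.1, 0.8]
finger_gap: 0.459
gripper_force: 0.0
```

Call:
{"api": "move_arm", "payload": {
  "rows": [
    [0,0,0,0,0,0,0.8],
    [0,0,0,0,0,0,1],
    [0,0,0,0,0,0,1],
    [0,0,0,0,0,0,1],
    [0,0,0,0,0,0,1],
    [0,0,0,0,0,0,1],
    [0,0,0,0,0,0,1]
  ]
}}

```text
t: 3.48
tcp_pos: [0.5903, 0.0335, 0.1243]
tool_rot: [0.996, 0.092, 0.001, -0.001]
force: [-1.1, 7.5, 4.4]
finger_gap: 0.122
gripper_force: 58.6
```

```bash
python3 - <<'E'
from h import *
goal(0.5906,0.0346,0.123,10.9)
s=snap('wrist','wrist1.png')
E
```

```text
t 3.4833 pos [0.5903 0.0335 0.1243] turn [-0.16 -0.12 -0.3 ] shift [ 0.5 -1.   1.3] F [-1.1  7.5  4.4] gap 0.12188838842963308 g 58.56186389923096
```

View pics/wrist1.png

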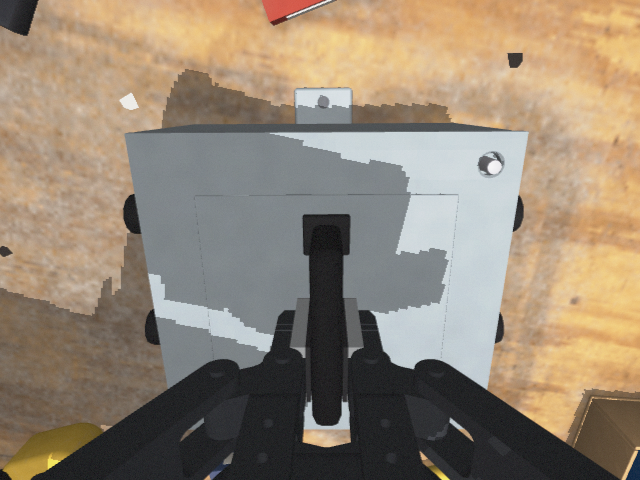

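The wrist view shows the pads closed on the middle of the handle bar at about (325,330), and the pin through its hole at (490,165). I'll relieve the side load and then lift.

Call:
{"api": "move_arm", "payload": {
  "rows": [
    [0,0,0,0,-1,0,1],
    [0,0,0,0,-2,0,1],
    [0,0,0,0,-2.5,0,1],
    [0,0,0,0,-2.5,0,1]
  ]
}}

```text
t: 3.87
tcp_pos: [0.5903, 0.0337, 0.1243]
tool_rot: [0.996, 0.093, 0.001, 0.0]
force: [-1.1, 0.6, 6.2]
finger_gap: 0.131
gripper_force: 58.9
```

Call:
{"api": "move_arm", "payload": {
  "rows": [
    [0,0,0,0,0,-1,1],
    [0,0,0,0,0,-3,1],
    [0,0,0,0,0,-6,1],
    [0,0,0,0,0,-9,1],
    [0,0,0,0,0,-12,1],
    [0,0,0,0,0,-15,1],
    [0,0,0,0,0,-18,1],
    [0,0,0,0,0,-22,1],
    [0,0,0,0,0,-27,1],
    [0,0,0,0,0,-32,1],
    [0,0,0,0,0,-37,1],
    [0,0,0,0,0,-42,1]
  ]
}}

```text
t: 4.87
tcp_pos: [0.5897, 0.0338, 0.1655]
tool_rot: [0.996, 0.093, 0.0, 0.0]
force: [-0.1, 0.3, -1.6]
finger_gap: 0.127
gripper_force: 58.5
```

```bash
python3 - <<'E'
from h import *
goal(0.63,-0.205,0.22,10.9)
s=snap('scene','scene1.png')
P=cloud(s); near=np.hypot(P[...,0]-.59,P[...,1]-.035)<0.14
h,e=np.histogram(P[near][:,2],np.arange(0,.2,.005)); print(h)
p=P[near&(P[...,2]>.1)&(P[...,2]<.135)]; print(cv2.minAreaRect(p[:,:2].astype(np.float32)*1000), np.linalg.lstsq(np.c_[p[:,:2],np.ones(len(p))],p[:,2],rcond=None)[0])
E
```

```text
t 4.8667 pos [0.5897 0.0338 0.1655] turn [ 0.01 -0.02 -0.27] shift [ -4.4 242.1 -54.5] F [-0.1  0.3 -1.6] gap 0.1274859894558821 g 58.48745048046112
[2818  222  166  152  175  142  509  476  208  194  204  243  293  190
  185  357  210    7    8    0    0    0    0    1  309 3394   98   28
   33   40   50   68  115   38   24   19   13   38   54]
((590.8848266601562, 32.7481689453125), (151.1881561279297, 164.3536834716797), 10.907523155212402) [ 0.00170182 -0.00632226  0.12625378]
```

Call:
{"api": "move_arm", "payload": {
  "rows": [
    [0,0,0,0,1,-8,1],
    [0,0,0,0,5,-14,1],
    [0,0,0,0,12,-18,1],
    [0,0,0,-1,22,-20,1],
    [0,0,0,-1,36,-20,1],
    [0,0,0,-1,53,-20,1],
    [0,0,0,-1,71,-20,1],
    [0,0,0,-2,90,-20,1],
    [0,0,0,-2,109,-20,1],
    [0,0,0,-2,128,-20,1],
    [0,0,0,-3,147,-20,1],
    [0,0,0,-3,166,-20,1]
  ]
}}

```text
t: 5.92
tcp_pos: [0.617, -0.1324, 0.1843]
tool_rot: [0.996, 0.092, -0.0, -0.0]
force: [0.2, 0.3, -2.5]
finger_gap: 0.127
gripper_force: 58.5
```

Call:
{"api": "move_arm", "payload": {
  "rows": [
    [0,0,0,0,18,0,1],
    [0,0,0,-1,35,0,1],
    [0,0,0,-1,50,0,1],
    [0,0,0,-1,62,0,1],
    [0,0,0,-1,71,6,1],
    [0,0,0,-1,75,16,1],
    [0,0,0,-1,76,30,1],
    [0,0,0,-1,76,46,1],
    [0,0,0,-1,76,62,1],
    [0,0,0,-1,76,78,1],
    [0,0,0,-1,76,92,1],
    [0,0,0,-1,76,102,1]
  ]
}}

```text
t: 6.92
tcp_pos: [0.6291, -0.2033, 0.0801]
tool_rot: [0.996, 0.093, -0.002, -0.001]
force: [-0.9, 0.6, -2.6]
finger_gap: 0.127
gripper_force: 58.5
```

```bash
python3 - <<'E'
from h import *
goal(0.63,-0.205,0.0445,10.9)
s=snap('scene','scene2.png')
E
```

```text
t 6.9167 pos [ 0.6291 -0.2033  0.0801] turn [-0.16  0.18 -0.21] shift [ 0.7  1.9 35.6] F [-0.9  0.6 -2.6] gap 0.1268490801657281 g 58.50237786769867
```

View pics/scene2.png

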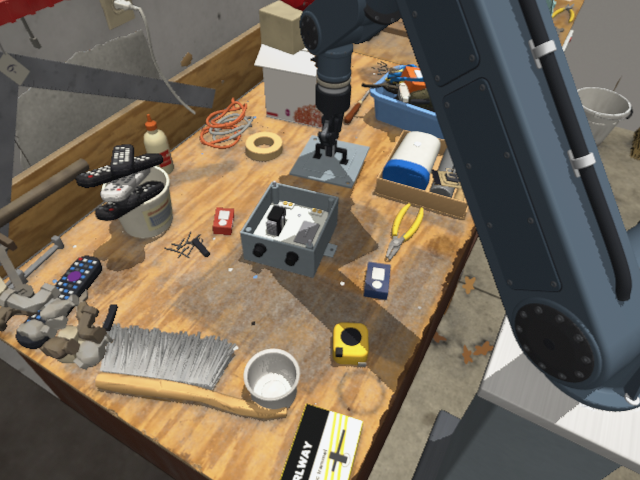

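The scene view shows the cover held level over clear bench at about (330,160). The open box at (290,225) has the tall black carrier at about (277,220), in its far (+x) bay. I'll lower gently.

Call:
{"api": "move_arm", "payload": {
  "rows": [
    [0,0,0,0,0,7,1],
    [0,0,0,0,0,14,1],
    [0,0,0,0,0,20,1],
    [0,0,0,0,0,25,1],
    [0,0,0,0,0,29,1],
    [0,0,0,0,0,31,1],
    [0,0,0,0,0,32,1],
    [0,0,0,0,0,32,1]
  ]
}}

```text
t: 7.63
tcp_pos: [0.6304, -0.2048, 0.0508]
tool_rot: [0.996, 0.093, 0.0, 0.0]
force: [-0.1, -0.6, -1.3]
finger_gap: 0.125
gripper_force: 58.6
```

Call:
{"api": "move_arm", "payload": {
  "rows": [
    [0,0,0,0,0,0.7,1],
    [0,0,0,0,0,1.4,1],
    [0,0,0,0,0,2,1],
    [0,0,0,0,0,2,1]
  ]
}}

```text
t: 7.97
tcp_pos: [0.6304, -0.2048, 0.0489]
tool_rot: [0.996, 0.093, 0.0, 0.0]
force: [-0.5, -0.1, -1.2]
finger_gap: 0.124
gripper_force: 58.6
```

Call:
{"api": "move_arm", "payload": {
  "rows": [
    [0,0,0,0,0,0.8,1],
    [0,0,0,0,0,1.6,1],
    [0,0,0,0,0,2.4,1],
    [0,0,0,0,0,3.2,1],
    [0,0,0,0,0,3.5,1],
    [0,0,0,0,0,3.5,1]
  ]
}}

```text
t: 8.47
tcp_pos: [0.6303, -0.2047, 0.0451]
tool_rot: [0.996, 0.093, -0.0, -0.0]
force: [-0.3, -0.1, -1.2]
finger_gap: 0.125
gripper_force: 58.6
```

Call:
{"api": "move_arm", "payload": {
  "rows": [
    [0,0,0,0,0,0.5,1],
    [0,0,0,0,0,1,1],
    [0,0,0,0,0,1.5,1],
    [0,0,0,0,0,1.5,1]
  ]
}}

```text
t: 8.8
tcp_pos: [0.6304, -0.2048, 0.0443]
tool_rot: [0.996, 0.093, 0.0, 0.0]
force: [-0.8, 0.6, 1.4]
finger_gap: 0.128
gripper_force: 59.0
```

Call:
{"api": "move_arm", "payload": {
  "rows": [
    [0,0,0,0,0,0.4,1],
    [0,0,0,0,0,0.4,0.85],
    [0,0,0,0,0,0.4,0.8],
    [0,0,0,0,0,0.4,0.7],
    [0,0,0,0,0,0.4,0.6],
    [0,0,0,0,0,0.4,0.5],
    [0,0,0,0,0,0.4,0.5],
    [0,0,0,0,0,0.4,0.5]
  ]
}}

```text
t: 9.47
tcp_pos: [0.6304, -0.2047, 0.0433]
tool_rot: [0.996, 0.093, -0.0, -0.0]
force: [-0.1, -0.3, -0.1]
finger_gap: 0.499
gripper_force: 0.0
```

Call:
{"api": "move_arm", "payload": {
  "rows": [
    [0,0,0,0,0,-5,0.5],
    [0,0,0,0,0,-15,0.4],
    [0,0,0,0,0,-30,0.3],
    [0,0,0,0,0,-50,0.3],
    [0,0,0,0,0,-75,0.3],
    [0,0,0,0,0,-100,0.3],
    [0,0,0,0,0,-125,0.3],
    [0,0,0,0,0,-150,0.3],
    [0,0,0,0,0,-170,0.3],
    [0,0,0,0,0,-185,0.3],
    [0,0,0,0,0,-190,0.3],
    [0,0,0,0,0,-190,0.3]
  ]
}}

```text
t: 10.47
tcp_pos: [0.6312, -0.2051, 0.2361]
tool_rot: [0.996, 0.093, 0.002, 0.001]
force: [-0.0, -0.7, -0.6]
finger_gap: 0.702
gripper_force: 0.0
```

```bash
cat > an.py <<'E'
from h import *
c=np.array([.5905,.0345]); A=np.radians(10.9); B=np.array([[np.cos(A),np.sin(A)],[-np.sin(A),np.cos(A)]])
def box(P): # to box frame, m
    Q=P.copy(); Q[...,:2]=(P[...,:2]-c)@B.T; return Q
def car(s):
    Q=box(cloud(s)); m=(abs(Q[...,0])<.07)&(abs(Q[...,1])<.05)&(Q[...,2]>.067)&(Q[...,2]<.079)
    p=Q[m]; print('top pts',len(p)); 
    if len(p)>20: print(cv2.minAreaRect(p[:,:2].astype(np.float32)*1000), np.median(p[:,2]), np.percentile(p,[2,98],axis=0).round(4).tolist())
E
python3 - <<'E'
from an import *
goal(0.5905,0.0345,0.235,10.9)
for n in('top','scene'):
    s=snap(n,n+'3.png'); print(n); car(s)
    P=cloud(s); m=(abs(P[...,0]-.63)<.1)&(abs(P[...,1]+.205)<.1)&(P[...,2]<.012)
    p=P[m]; g=s['img'][m]; k=(g.max(1)-g.min(1)<40)&(g.min(1)>90)
    m=(abs(P[...,0]-.63)<.1)&(abs(P[...,1]+.205)<.1)&(P[...,2]>.03)&(P[...,2]<.05); print('handle',cv2.minAreaRect(P[m][:,:2].astype(np.float32)*1000),np.median(P[m][:,2]))
    p=p[k]; print('cover',cv2.minAreaRect(p[:,:2].astype(np.float32)*1000),np.median(p[:,2]))
E
```

```text
t 10.4667 pos [ 0.6312 -0.2051  0.2361] turn [ 0.17 -0.21 -0.26] shift [   4.2 -243.     0.4] F [-0.  -0.7 -0.6] gap 0.7020695340338107 g 0.0
top
top pts 395
((44.58513641357422, -0.192596435546875), (96.89728546142578, 50.802330017089844), 89.98583984375) 0.07308547237481593 [[0.0202, -0.0282, 0.0676], [0.0699, 0.0284, 0.0778]]
handle ((631.368896484375, -206.45907592773438), (75.89100646972656, 13.6001558303833), 11.814947128295898) 0.04097431613489437
cover ((660.786376953125, -208.0364227294922), (192.859130859375, 124.95702362060547), 62.41373825073242) 0.006118735595861452
scene
top pts 244
((0.09641265869140625, 1.2819671630859375), (146.3516082763672, 82.41593170166016), 4.587728023529053) 0.07366018023999099 [[0.0201, -0.0273, 0.0674], [0.0697, 0.0287, 0.0777]]
handle ((630.12255859375, -205.33543395996094), (73.66938781738281, 16.700115203857422), 8.841111183166504) 0.04028983786827507
cover ((640.1280517578125, -203.68312072753906), (170.57275390625, 163.806884765625), 10.26426887512207) 0.005882659762333913
```

Call:
{"api": "move_arm", "payload": {
  "rows": [
    [0,0,0,2,-8,0,0.3],
    [0,0,0,5,-25,0,0.3],
    [0,0,0,8,-50,0,0.3],
    [0,0,0,12,-80,0,0.3],
    [0,0,0,17,-110,0,0.3],
    [0,0,0,22,-140,0,0.3],
    [0,0,0,27,-170,0,0.3],
    [0,0,0,32,-200,0,0.3],
    [0,0,0,35,-225,0,0.3],
    [0,0,0,37,-238,0,0.3],
    [0,0,0,37,-243,0,0.3],
    [0,0,0,37,-243,0,0.3]
  ]
}}

```text
t: 11.57
tcp_pos: [0.6212, 0.0425, 0.2329]
tool_rot: [0.996, 0.094, -0.001, -0.0]
force: [0.1, 0.7, -0.1]
finger_gap: 0.7
gripper_force: 0.0
```

```bash
python3 - <<'E'
from an import *
goal(0.6229,0.0407,0.12,10.9)
s=snap('wrist','wrist4.png'); car(s)
E
```

```text
t 11.5667 pos [0.6212 0.0425 0.2329] turn [-0.01  0.08 -0.13] shift [  1.5   2.1 112.9] F [ 0.1  0.7 -0.1] gap 0.7004436349620016 g 0.0
top pts 1980
((-0.1116485595703125, 0.12885665893554688), (99.47906494140625, 139.80641174316406), 89.97772216796875) 0.07238969315649445 [[-0.0699, -0.0337, 0.0672], [0.0456, 0.031, 0.0764]]
```

View pics/wrist4.png

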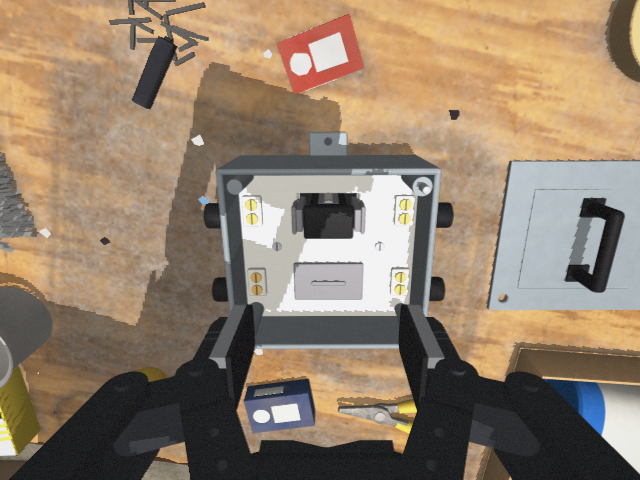

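View pics/top3.png

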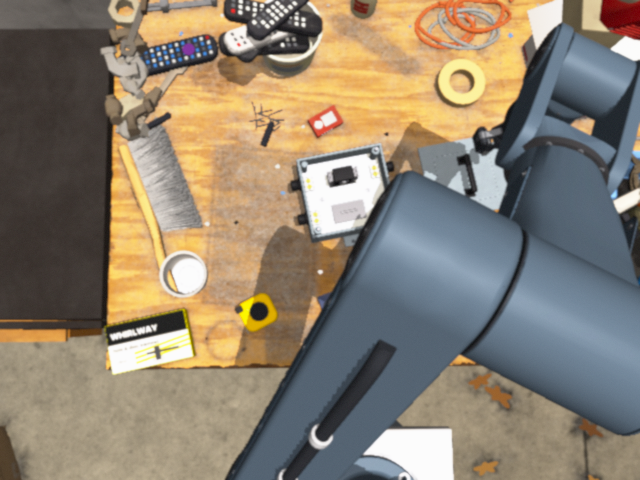

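The wrist view shows the carrier at about (328,215) with pads at (298,215) and (361,215), and the plug at (328,280). The top view shows the cover flat at about (460,175), handle up. I'll measure the carrier from both views.

```bash
python3 - <<'E'
from an import *
goal(0.6229,0.0407,0.12,10.9)
def an(s):
    Q=box(cloud(s)); g=s['img'].astype(int).max(-1)
    base=(Q[...,0]>.01)&(Q[...,0]<.058)&(abs(Q[...,1])<.045)
    t=Q[base&(g<70)&(Q[...,2]>.069)&(Q[...,2]<.079)]
    print(len(t),'dark top',np.percentile(t,[2,50,98],axis=0).round(4).tolist(),cv2.minAreaRect(t[:,:2].astype(np.float32)*1000))
    t=Q[base&(Q[...,2]>.05)&(Q[...,2]<.068)]
    print(len(t),'45-68',np.percentile(t,[1,50,99],axis=0).round(4).tolist())
    d=Q[(abs(Q[...,0])<.06)&(abs(Q[...,1])<.05)&(g>150)&(Q[...,2]<.045)&(Q[...,2]>.025)]; print('deck z',np.median(d[:,2]) if len(d) else None)
    r=Q[(Q[...,2]>.077)&(Q[...,2]<.084)&(abs(Q[...,0])<.09)&(abs(Q[...,1])<.09)&(g<200)]; print('rim',len(r),np.percentile(r,[1,99],axis=0).round(4).tolist())
for n in('wrist','top','scene'):
    s=snap(n) if n=='wrist' else dict(np.load(f'last_{n}.npz')); print(n); an(s)
w=dict(np.load('last_wrist.npz')); cv2.imwrite('pics/w4c.png',cv2.resize(w['img'][150:320,200:460,::-1],None,fx=3,fy=3))
t=dict(np.load('last_top.npz')); cv2.imwrite('pics/t3c.png',cv2.resize(t['img'][140:250,290:400,::-1],None,fx=5,fy=5))
E
```

```text
t 11.6167 pos [0.6216 0.0411 0.233 ] turn [ 0.02  0.05 -0.2 ] shift [  1.2   0.6 113. ] F [-0.5 -0.6  0.5] gap 0.699240637050952 g 0.0
wrist
1581 dark top [[0.0218, -0.0178, 0.0705], [0.0342, 0.0002, 0.0725], [0.0455, 0.0183, 0.0738]] ((33.33644104003906, 0.2475566864013672), (25.010080337524414, 38.06523132324219), 0.45568016171455383)
871 45-68 [[0.0229, -0.0278, 0.0504], [0.0391, 0.0001, 0.0657], [0.0475, 0.0285, 0.0678]]
deck z 0.03282492158749635
rim 3679 [[-0.0741, -0.0791, 0.0771], [0.0746, 0.0795, 0.08]]
top
220 dark top [[0.0202, -0.0162, 0.0701], [0.0303, -0.0001, 0.0739], [0.0412, 0.017, 0.0776]] ((30.962961196899414, 0.28533935546875), (22.300472259521484, 35.442745208740234), 1.236322283744812)
98 45-68 [[0.0184, -0.0294, 0.0502], [0.0247, 0.0034, 0.0643], [0.0427, 0.0277, 0.068]]
deck z 0.03522866883587059
rim 517 [[-0.075, -0.0807, 0.0771], [0.0744, 0.0787, 0.0836]]
scene
164 dark top [[0.0204, -0.0166, 0.0698], [0.031, 0.0031, 0.074], [0.0421, 0.0197, 0.0772]] ((31.490270614624023, 1.3087348937988281), (22.732555389404297, 37.8591423034668), 1.5514416694641113)
153 45-68 [[0.0189, -0.0284, 0.0503], [0.026, 0.0145, 0.0607], [0.0432, 0.0289, 0.0677]]
deck z 0.035058561881162076
rim 716 [[-0.0746, -0.0795, 0.0771], [0.0744, 0.0811, 0.0826]]
```

View pics/w4c.png

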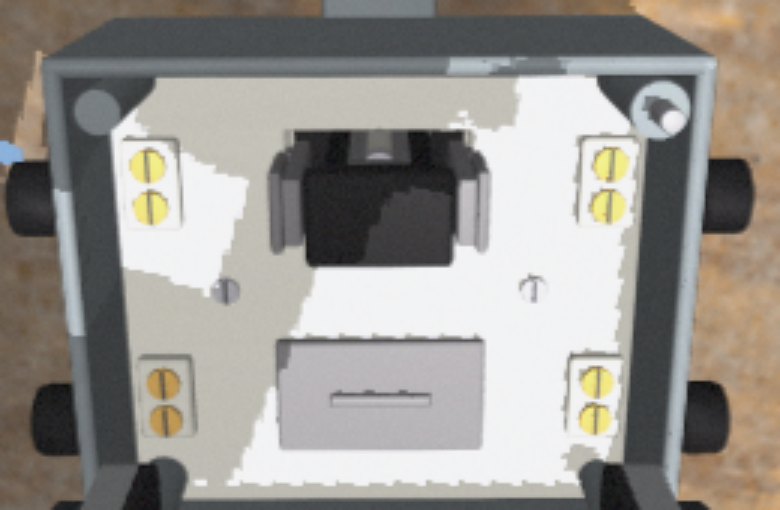

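The crop shows a clean carrier with a pad on each side, squared up with the box and about 33 mm toward +x. Before going down I'll check the fingertip reach from the depth map.

```bash
python3 - <<'E'
from h import *
s=dict(np.load('last_wrist.npz')); st=readout.sense()
P=cloud(s); T=R.from_quat(st['tool_rot']); Q=(P-st['tcp_pos'])@T.as_matrix()
m=(abs(Q[...,0])<.03)&(abs(Q[...,1])<.07)&(abs(Q[...,1])>.02)&(Q[...,2]<.05)&(Q[...,2]>-.03)
for sg in(1,-1):
    p=Q[m&(Q[...,1]*sg>0)]; print(sg,len(p),np.percentile(p,[1,50,99],axis=0).round(4).tolist())
goal(0.6226,0.0407,0.065,10.9)
E
```

```text
1 5571 [[-0.0097, 0.0292, -0.0299], [0.0096, 0.0339, -0.0144], [0.0141, 0.0593, 0.0189]]
-1 5601 [[-0.0098, -0.0603, -0.0299], [0.0097, -0.0348, -0.0144], [0.014, -0.03, 0.0189]]
t 11.6667 pos [0.6219 0.0402 0.2332] turn [ 0.03  0.03 -0.28] shift [  0.8  -0.4 168.2] F [ 0.1 -0.1  0.8] gap 0.7019970234966973 g 0.0
```

Call:
{"api": "move_arm", "payload": {
  "rows": [
    [0,0,-0.1,0.8,-0.4,8,0.2],
    [0,0,-0.2,0.8,-0.4,25,0.2],
    [0,0,-0.2,0.8,-0.4,48,0.2],
    [0,0,-0.2,0.8,-0.4,70,0.2],
    [0,0,-0.2,0.8,-0.4,88,0.2],
    [0,0,-0.2,0.8,-0.4,100,0.2],
    [0,0,-0.2,0.8,-0.4,106,0.2],
    [0,0,-0.2,0.8,-0.4,110,0.2],
    [0,0,-0.2,0.8,-0.4,110,0.2],
    [0,0,-0.2,0.8,-0.4,110,0.2]
  ],
  "squeeze": 25
}}

```text
t: 12.5
tcp_pos: [0.6233, 0.0411, 0.124]
tool_rot: [0.996, 0.094, 0.001, 0.0]
force: [0.4, 0.2, 0.4]
finger_gap: 0.798
gripper_force: 0.0
```

```bash
python3 - <<'E'
from h import *
goal(0.6226,0.0407,0.061,10.9)
s=snap('wrist','wrist5.png')
E
```

```text
t 12.5 pos [0.6233 0.0411 0.124 ] turn [ 0.03 -0.08 -0.09] shift [-0.8  0.3 63. ] F [0.4 0.2 0.4] gap 0.7981539931625329 g 0.0
```

View pics/wrist5.png

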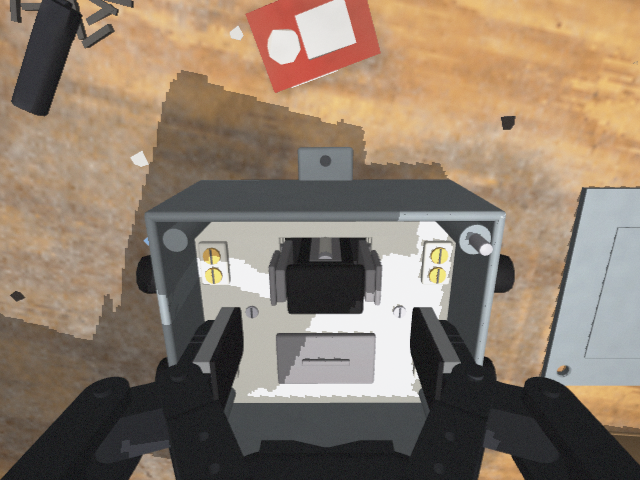

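The wrist view shows the fingers (inner faces at about 238 and 413) symmetric about the carrier's centre line at 325, with the pads clear between them. I'll descend.

Call:
{"api": "move_arm", "payload": {
  "rows": [
    [0,0,0,-0.5,0.2,6,0.2],
    [0,0,0,-0.5,0.2,16,0.2],
    [0,0,0,-0.5,0.2,28,0.2],
    [0,0,0,-0.5,0.2,40,0.2],
    [0,0,0,-0.5,0.2,50,0.2],
    [0,0,0,-0.5,0.2,57,0.2],
    [0,0,0,-0.5,0.2,61,0.2],
    [0,0,0,-0.5,0.2,63,0.2],
    [0,0,0,-0.5,0.2,63,0.2],
    [0,0,0,-0.5,0.2,63,0.2]
  ],
  "squeeze": 25
}}

```text
t: 13.38
tcp_pos: [0.6225, 0.0411, 0.0606]
tool_rot: [0.996, 0.094, 0.0, 0.0]
force: [-0.1, 0.3, -0.1]
finger_gap: 0.798
gripper_force: 0.0
```

```bash
python3 - <<'E'
from an import *
goal(0.6226,0.0407,0.061,10.9)
s=snap('wrist','wrist6.png'); P=cloud(s); st=readout.sense(); Q=(P-st['tcp_pos'])@R.from_quat(st['tool_rot']).as_matrix()
g=s['img'].astype(int).max(-1)
m=(abs(Q[...,0])<.03)&(abs(Q[...,1])<.04)&(abs(Q[...,2])<.03); t=Q[m]
h,e=np.histogram(t[:,1],np.arange(-.04,.0401,.002)); print(list(zip(e[:-1].round(3),h)))
m=m&(abs(Q[...,1])<.024)&(Q[...,2]<-.004)&(g<80); t=Q[m]; print(np.percentile(t,[2,50,98],axis=0).round(4).tolist())
E
```

```text
t 13.3833 pos [0.6225 0.0411 0.0606] turn [ 0.01 -0.03 -0.07] shift [ 0.   0.5 -0.4] F [-0.1  0.3 -0.1] gap 0.7983230497340323 g 0.0
[(np.float64(-0.04), np.int64(685)), (np.float64(-0.038), np.int64(726)), (np.float64(-0.036), np.int64(940)), (np.float64(-0.034), np.int64(1821)), (np.float64(-0.032), np.int64(133)), (np.float64(-0.03), np.int64(142)), (np.float64(-0.028), np.int64(531)), (np.float64(-0.026), np.int64(566)), (np.float64(-0.024), np.int64(521)), (np.float64(-0.022), np.int64(716)), (np.float64(-0.02), np.int64(262)), (np.float64(-0.018), np.int64(433)), (np.float64(-0.016), np.int64(433)), (np.float64(-0.014), np.int64(688)), (np.float64(-0.012), np.int64(713)), (np.float64(-0.01), np.int64(717)), (np.float64(-0.008), np.int64(708)), (np.float64(-0.006), np.int64(713)), (np.float64(-0.004), np.int64(717)), (np.float64(-0.002), np.int64(759)), (np.float64(0.0), np.int64(705)), (np.float64(0.002), np.int64(702)), (np.float64(0.004), np.int64(707)), (np.float64(0.006), np.int64(715)), (np.float64(0.008), np.int64(716)), (np.float64(0.01), np.int64(710)), (np.float64(0.012), np.int64(675)), (np.float64(0.014), np.int64(442)), (np.float64(0.016), np.int64(429)), (np.float64(0.018), np.int64(268)), (np.float64(0.02), np.int64(700)), (np.float64(0.022), np.int64(512)), (np.float64(0.024), np.int64(575)), (np.float64(0.026), np.int64(510)), (np.float64(0.028), np.int64(138)), (np.float64(0.03), np.int64(135)), (np.float64(0.032), np.int64(198)), (np.float64(0.034), np.int64(2260)), (np.float64(0.036), np.int64(920)), (np.float64(0.038), np.int64(706))]
[[-0.011, -0.018, -0.0126], [0.0036, -0.0, -0.0115], [0.0134, 0.0178, -0.005]]
```

Call:
{"api": "move_arm", "payload": {
  "rows": [
    [0,0,0,0,0,0,0.3],
    [0,0,0,0,0,0,0.35],
    [0,0,0,0,0,0,0.4],
    [0,0,0,0,0,0,0.45],
    [0,0,0,0,0,0,0.5],
    [0,0,0,0,0,0,0.6],
    [0,0,0,0,0,0,0.8],
    [0,0,0,0,0,0,1],
    [0,0,0,0,0,0,1],
    [0,0,0,0,0,0,1],
    [0,0,0,0,0,0,1],
    [0,0,0,0,0,0,1]
  ],
  "squeeze": 25
}}

```text
t: 14.43
tcp_pos: [0.6228, 0.0413, 0.0621]
tool_rot: [0.996, 0.094, 0.001, 0.0]
force: [-2.2, 0.0, 8.8]
finger_gap: 0.491
gripper_force: 24.6
```

```bash
python3 - <<'E'
from an import *
goal(0.6226,0.0407,0.061,10.9)
s=snap('wrist','wrist7.png'); cv2.imwrite('pics/w7c.png',cv2.resize(s['img'][180:480,160:500,::-1],None,fx=2,fy=2))
E
```

```text
t 14.4333 pos [0.6228 0.0413 0.0621] turn [ 0.02 -0.1  -0.07] shift [-0.3  0.6  1.1] F [-2.2  0.   8.8] gap 0.490565264613321 g 24.63076114654541
```

View pics/w7c.png

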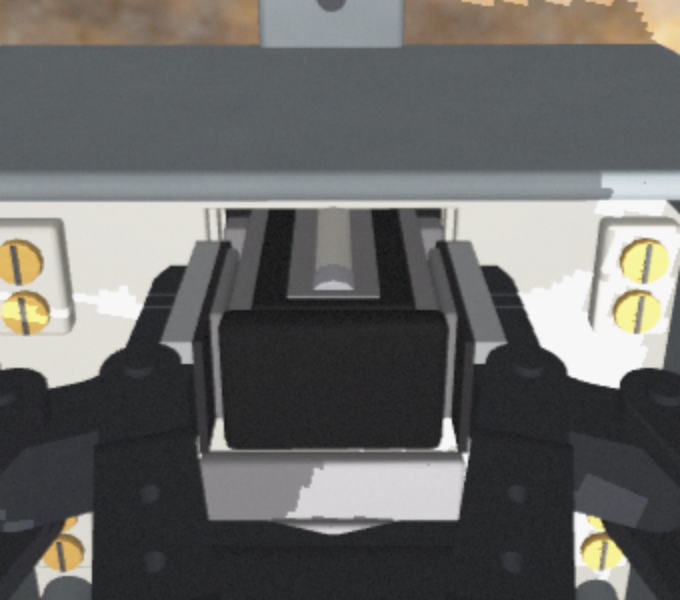

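The crop shows both catches pressed in evenly, at about (215,310) and (455,310). The opening matches 44 mm. I'll lift slowly and watch the force.

Call:
{"api": "move_arm", "payload": {
  "rows": [
    [0,0,0,0,0,-0.7,1],
    [0,0,0,0,0,-1.4,1],
    [0,0,0,0,0,-2.2,1],
    [0,0,0,0,0,-3,1],
    [0,0,0,0,0,-4,1],
    [0,0,0,0,0,-5,1]
  ]
}}

```text
t: 14.98
tcp_pos: [0.6218, 0.0412, 0.065]
tool_rot: [0.996, 0.094, -0.001, -0.0]
force: [-0.2, 0.6, -0.8]
finger_gap: 0.484
gripper_force: 25.5
```

Call:
{"api": "move_arm", "payload": {
  "rows": [
    [0,0,0,0,0,-1,1],
    [0,0,0,0,0,-2,1],
    [0,0,0,0,0,-3,1],
    [0,0,0,0,0,-4.5,1],
    [0,0,0,0,0,-6,1],
    [0,0,0,0,0,-6,1]
  ]
}}

```text
t: 15.48
tcp_pos: [0.6224, 0.0411, 0.0718]
tool_rot: [0.996, 0.094, 0.0, 0.0]
force: [0.4, -0.4, -0.4]
finger_gap: 0.484
gripper_force: 25.5
```

```bash
python3 - <<'E'
from an import *
goal(0.6225,0.0411,0.17,10.9)
s=snap('wrist','wrist8.png'); P=cloud(s); st=readout.sense(); Q=(P-st['tcp_pos'])@R.from_quat(st['tool_rot']).as_matrix()
g=s['img'].astype(int).max(-1)
m=(abs(Q[...,0])<.03)&(abs(Q[...,1])<.024)&(Q[...,2]<-.004)&(Q[...,2]>-.03)&(g<80); t=Q[m]; print(np.percentile(t,[2,50,98],axis=0).round(4).tolist())
E
```

```text
t 15.4833 pos [0.6224 0.0411 0.0718] turn [ 0.01 -0.04 -0.07] shift [  0.2   0.1 -98.2] F [ 0.4 -0.4 -0.4] gap 0.4839751870246802 g 25.508315563201904
[[-0.011, -0.0222, -0.0272], [0.0038, 0.0003, -0.0103], [0.0132, 0.0229, -0.0048]]
```

The carrier is rising with the tool and without force. I'll continue straight up.

Call:
{"api": "move_arm", "payload": {
  "rows": [
    [0,0,0,0,0,-1.5,1],
    [0,0,0,0,0,-3.5,1],
    [0,0,0,0,0,-6,1],
    [0,0,0,0,0,-9,1],
    [0,0,0,0,0,-12,1],
    [0,0,0,0,0,-16,1],
    [0,0,0,0,0,-20,1],
    [0,0,0,0,0,-24,1],
    [0,0,0,0,0,-29,1],
    [0,0,0,0,0,-34,1],
    [0,0,0,0,0,-39,1],
    [0,0,0,0,0,-44,1]
  ]
}}

```text
t: 16.53
tcp_pos: [0.6222, 0.0412, 0.1161]
tool_rot: [0.996, 0.094, 0.0, 0.0]
force: [0.5, -0.4, -0.5]
finger_gap: 0.486
gripper_force: 25.5
```

Call:
{"api": "move_arm", "payload": {
  "rows": [
    [0,0,0,0,0,-6,1],
    [0,0,0,0,0,-12,1],
    [0,0,0,0,0,-19,1],
    [0,0,0,0,0,-26,1],
    [0,0,0,0,0,-33,1],
    [0,0,0,0,0,-40,1],
    [0,0,0,0,0,-47,1],
    [0,0,0,0,0,-53,1],
    [0,0,0,0,0,-58,1],
    [0,0,0,0,0,-62,1],
    [0,0,0,0,0,-64,1],
    [0,0,0,0,0,-65,1]
  ]
}}

```text
t: 17.53
tcp_pos: [0.6223, 0.0412, 0.1808]
tool_rot: [0.996, 0.094, 0.0, 0.0]
force: [0.4, 0.5, -1.6]
finger_gap: 0.485
gripper_force: 25.5
```

Call:
{"api": "move_arm", "payload": {
  "rows": [
    [0,0,0,0,0,0,1],
    [0,0,0,0,0,0,1],
    [0,0,0,0,0,0,1],
    [0,0,0,0,0,0,1],
    [0,0,0,0,0,0,1],
    [0,0,0,0,0,0,1]
  ]
}}

```text
t: 18.03
tcp_pos: [0.6221, 0.0412, 0.1802]
tool_rot: [0.996, 0.094, -0.0, -0.0]
force: [0.5, 0.1, -0.5]
finger_gap: 0.486
gripper_force: 25.5
```

```bash
python3 - <<'E'
from an import *
goal(0.6225,0.0411,0.18,10.9)
s=snap('scene','scene9.png'); P=cloud(s)
w=snap('wrist','wrist9.png'); st=readout.sense(); Q=(cloud(w)-st['tcp_pos'])@R.from_quat(st['tool_rot']).as_matrix()
g=w['img'].astype(int).max(-1)
m=(abs(Q[...,0])<.03)&(abs(Q[...,1])<.016)&(Q[...,2]<-.004)&(Q[...,2]>-.03)&(g<80); t=Q[m]; print(np.percentile(t,[2,50,98],axis=0).round(4).tolist())
q=t[t[:,2]<-.008]; print(np.degrees(np.linalg.lstsq(np.c_[q[:,:2],np.ones(len(q))],q[:,2],rcond=None)[0][:2]))
im=np.hstack([cv2.resize(s['img'][90:300,200:410],(400,400)),cv2.resize(w['img'][120:480,140:500],(400,400))]); cv2.imwrite('pics/f9.png',im[:,:,::-1])
E
```

```text
t 18.0333 pos [0.6221 0.0412 0.1802] turn [-0.01  0.02 -0.07] shift [0.4 0.1 0.2] F [ 0.5  0.1 -0.5] gap 0.48564089729661186 g 25.5074679851532
[[-0.0112, -0.0153, -0.0112], [0.0031, -0.0, -0.0101], [0.0132, 0.0153, -0.0047]]
[ 1.08558741 -0.06066658]
```

View pics/f9.png

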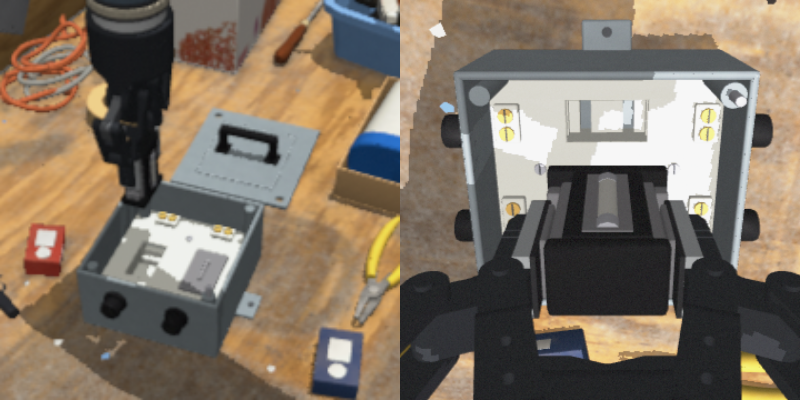

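The picture shows the empty bay (right half, about (605,120)), the carrier held upright by both pressed catches above the box, and the cover flat on the bench, handle up. The carrier's lowest point is about 0.125 m, against 0.080 m for the rim. I'll hand it in.

```bash
python3 -c "
from station import order
print(order.sign_off())"
```

```text
the job is handed in; nothing more can be done
None
```

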